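Run the lids of a curved sample holder shut

TASK

The five lids of the crescent-shaped sample holder stand ajar. With the fingertips, start at the pad on the hinge side of the lids and run lightly along the curved row to the pad at the other end in one unbroken pass, without lifting off on the way, so that the lids are pressed flat one after the other. Do not shove or lift the holder, leave the vial, the bottle and the carton beside it alone, and finish clear of everything.

Things in the scene. Friction and masses are not known exactly. Their poses are not given: they have to be found in the camera images.
- carousel: Loose crescent-shaped sample holder, white plastic, 0.7 to 1 kg: five lidded wells in a curved row, about 48 mm wide, a flat landing pad at each end. Origin on the bench under the middle of the row (middle of lid 3); z up, +x to the hollow side of the curve, lid 1 on the +y side. Pads and the tops of shut lids lie level, 34 mm above the bench.
- arc_centre (a point): centre of the row's curve, at bench height, 130 mm along the holder's +x. The row's middle line is an arc of 130 mm radius round it: at angle f, holder x = 130 - 130 cos f, y = -130 sin f (mm). Middles along it: start pad f = -1.05 rad, lids 1 to 5 at -0.714, -0.357, 0, 0.357, 0.714, end pad 1.05; pads are 40 mm long.
- start_pad (a point): middle of the top of the landing pad beside lid 1, on the hinge side of the lids, 34 mm above the bench; 40 mm long, room for the tips of a shut gripper, not of an open one. Pads and well walls are rigid: tips gliding 1 to 3 mm above the level of the pads press each lid flat enough
- end_pad (a point): middle of the top of the landing pad beyond lid 5, on the free-edge side of the lids, 34 mm above the bench
- vial: loose bystander: closed sample vial, 22 mm across, 60 mm tall, standing on the hollow side of the holder; origin at the middle of its underside
- dropper_bottle: loose bystander: small bottle, 33 mm across, 70 mm tall, standing on the hollow side of the holder; origin at the middle of its underside
- slide_box: loose bystander: small flat carton, 31 x 78 x 20 mm, lying on the outer side of the holder; origin at the middle of its underside
- lid_1 (a joint): opening of lid 1 in rad, 0 shut flat, about 0.45 to 0.85 at the start. Grey lid, 3 mm thick, 40 mm wide, 42 mm along the row, hinged at its edge towards the start pad; the free edge, towards the end pad, stands up. The hinge stays where it is left (under 1 N at the free edge), no catch; opens to 1.5.
- lid_2 (a joint): opening of lid 2 in rad, 0 shut flat, about 0.45 to 0.85 at the start. Grey lid, 3 mm thick, 40 mm wide, 42 mm along the row, hinged at its edge towards the start pad; the free edge, towards the end pad, stands up. The hinge stays where it is left (under 1 N at the free edge), no catch; opens to 1.5.
- lid_3 (a joint): opening of lid 3 in rad, 0 shut flat, about 0.45 to 0.85 at the start. Grey lid, 3 mm thick, 40 mm wide, 42 mm along the row, hinged at its edge towards the start pad; the free edge, towards the end pad, stands up. The hinge stays where it is left (under 1 N at the free edge), no catch; opens to 1.5.
- lid_4 (a joint): opening of lid 4 in rad, 0 shut flat, about 0.45 to 0.85 at the start. Grey lid, 3 mm thick, 40 mm wide, 42 mm along the row, hinged at its edge towards the start pad; the free edge, towards the end pad, stands up. The hinge stays where it is left (under 1 N at the free edge), no catch; opens to 1.5.
- lid_5 (a joint): opening of lid 5 in rad, 0 shut flat, about 0.45 to 0.85 at the start. Grey lid, 3 mm thick, 40 mm wide, 42 mm along the row, hinged at its edge towards the start pad; the free edge, towards the end pad, stands up. The hinge stays where it is left (under 1 N at the free edge), no catch; opens to 1.5.

How it is judged:
On the way, in this order (a step that is already met when the one before it is completed fails the run):
1. fingertips come down at the start pad (TCP within 30 mm of its middle, below 90 mm) (horizontal distance between the grasp point and start_pad below 0.03 m and height (world z) of the grasp point below 0.09 m), for 0.02 s.
2. lid 1 pressed flat (under 0.12 rad) (value of joint lid_1 below 0.12 rad), for 0.1 s.
3. lid 2 pressed flat (under 0.12 rad), after the one before it (value of joint lid_2 below 0.12 rad), for 0.1 s.
4. lid 3 pressed flat (under 0.12 rad), after the one before it (value of joint lid_3 below 0.12 rad), for 0.1 s.
5. lid 4 pressed flat (under 0.12 rad), after the one before it (value of joint lid_4 below 0.12 rad), for 0.1 s.
6. lid 5 pressed flat (under 0.12 rad), after the one before it (value of joint lid_5 below 0.12 rad), for 0.1 s.
7. fingertips reach the end pad, still low (TCP within 30 mm of its middle, below 80 mm) (horizontal distance between the grasp point and end_pad below 0.03 m and height (world z) of the grasp point below 0.08 m), for 0.02 s.
At the end, for the whole second after the job is handed in: All five lids are flat (under 0.12 rad, the free edge less than 5 mm proud); the holder rests flat within 25 mm of where it stood; vial, bottle and carton stand within 20 mm of where they were, not tipped (value of joint each of lid_1, lid_2, lid_3, lid_4, lid_5 below 0.12 rad and distance of carousel from where it was at the start of the episode below 0.025 m and angle between carousel's own z axis and vertical below 0.05 rad and linear speed of carousel below 0.02 m/s and distance of each of vial, dropper_bottle, slide_box from where it was at the start of the episode below 0.02 m and angle between each of vial, dropper_bottle, slide_box's own z axis and vertical below 0.2 rad); the robot touches nothing.
It fails at once if fingertips lifted off the row (TCP more than 80 mm above the bench, the tips some 27 mm above the lids) between the first lid shut and the last (value of joint lid_1 below 0.12 rad and value of joint lid_5 above 0.12 rad and height (world z) of the grasp point above 0.08 m).
It fails at once if pressed harder than 25 N (contact force between the fingers and carousel above 25 N).
It fails at once if holder lifted, tipped or shoved more than 25 mm (height (world z) of carousel above 0.008 m or angle between carousel's own z axis and vertical above 0.12 rad or distance of carousel from where it was at the start of the episode above 0.025 m).
It fails at once if a bystander moved more than 20 mm or tipped (distance of any of vial, dropper_bottle, slide_box from where it was at the start of the episode above 0.02 m or angle between any of vial, dropper_bottle, slide_box's own z axis and vertical above 0.3 rad).
It also fails if it takes over 51 s, if anything falls off the work surface, if the arm or the gripper's body presses on something with over 40 N, if the wrist force passes 120 N, or if a joint passes its speed limit or range.

ROBOT

A 6-joint arm with a two-finger parallel gripper is mounted at the origin on the work surface; the furniture and walls round the work are solid. World frame = base frame: x ahead of the robot, y to its left, z up, the work surface at z = 0. Lengths are in m, angles in rad, forces in N, time in s.
With the tool pointing down it reaches from about 0.35 to 0.775 m from the base axis. Payload 7.3 kg.
Tool frame: the origin (TCP) lies between the finger pads, 19 mm behind the fingertips; this is the grasp point; z points along the fingers, y is the line along which they close (so a half turn about z gives the same grasp; the last joint's range is limited). The gripper opens to 92 mm and grips with 3 to 60 N. Pads are 19 mm wide; open, the fingers measure 130 mm over their backs; the gripper's body (75 mm by 190 mm) begins 47 mm behind the grasp point.
Start: joints at [1.105, 0.342, 1.524, -0, 1.275, -0.146], TCP at [0.165, 0.498, 0.246] pointing down, gripper open.
Joint ranges: [-2.53, 2.53], [-0.77, 2.02], [0.04, 2.7], [-1, 4.14], [0.28, 2.66], [-3.11, 3.11]. Speed limits (rad/s): [2.57, 2.57, 3.14, 3.14, 3.14, 3.14].

INTERFACE

Orientations are given as [roll, pitch, yaw] about the fixed x, y, z axes, in that order (R = Rz(yaw) Ry(pitch) Rx(roll)).
In Python, from cell import monitor, vision, workorder gives the robot as it stands.
- The arm moves only by the tool move_arm, never from a script. Its argument "rows" is a list of rows, each a list of 5 numbers: the shift along the world's x, y, z in mm, then the turn about the world's z in rad, then the closure, from -1 (fully open) to 1 (shut). A call has 1 to 12 rows; each row shifts and turns the commanded pose from where the row before left it; what a row does not reach is not made up. A row lasts 1/10 s, in which the tool goes at most 50 mm and 8.59 degrees, less where a joint would pass 70% of its speed; a pose out of reach is approached as far as the arm can. A call is refused whole if a number of a shift passes 50 or a number of a turn 0.15, either way. A call with a gripper value outside its range is refused whole. The fingers move at their own pace and stop on an object; "newtons" is the grip in N (left out, the last holds). Time passes only in rows, so rows that do not move let the fingers close. It gives the time, the measured TCP pose, the force, the opening and the grip force at its end, in the units of the state.
- monitor.observe(): the state, without advancing time (a new reading comes with each control period).
- vision.read_camera(name): name is "scene" or "top" or "wrist"; returns the picture (480x640x3 uint8, red, green, blue); there is no depth.
- vision.get_calibration(name): a dict with "K" (3x3 intrinsics, pixels), "k1" (the pictures are not rectified: a ray, as slopes to the right and down, at radius r is drawn at 1 + k1 r^2 times it, then the intrinsics apply), "T" (4x4, takes a point from camera to world coordinates); the wrist camera has in their place "mount" (4x4, takes a point from camera to tool coordinates, whose origin is the TCP and whose axes are the flange's). Camera axes: x right, y up, looking along -z (the intrinsics and any distortion apply to the point x, -y, -z); pixel columns grow to the right and rows downward; lengths in m; the calibration is good to about 2 mm. A picture is of the moment at which its call begins: read the wrist's pose just before it. get_calibration takes no time and is no camera call.
- workorder.hand_in(): hands the job in; it is judged then, once.
The state is a dict: "time": time; "qpos": joint angles; "qvel": joint speeds; "joint_efforts": joint torques, N m; "tool_pos": TCP position; "tool_rot": TCP orientation; "contact_force": force on the tool from outside, world axes, zero at the start; "torque": the same for the moment, N m; "opening": finger opening in m; "grip_force": force on a finger pad.
Only numpy, scipy, OpenCV 4.12 (cv2) and the standard library are available. Lean on these libraries where they do the work, as an engineer would, in place of code of your own. Each camera call takes 0.05 s, during which the arm holds its last target. There are 200 camera calls.

## Working session

There is one attempt and no reset: what is moved stays moved. The work goes in short steps, Python scripts to look and compute and a tool call to move; the robot and the scene stay as the last step left them, time stands still between calls to the robot, and variables do not carry over. Pictures are saved under pics/ and viewed, at most 10 in all, crops included, and the job is handed in when it is done.

Besides the shell and the picture viewer there is one more tool, called in YAML: its name, and indented under it one key for each argument. move_arm: Moves the arm, as the interface text tells. Its arguments: {"type":"object","properties":{"rows":{"type":"array","items":{"type":"array","items":{"type":"number"}}},"newtons":{"type":"number"}},"required":["rows"]}

```bash
mkdir -p pics; python3 - <<'E'
from cell import monitor, vision
import cv2
s=monitor.observe();print(s['time'],s['tool_pos'],s['tool_rot'],s['opening'])
for n in('top','scene'):
    cv2.imwrite(f'pics/{n}1.png',vision.read_camera(n)[:,:,::-1]);print(vision.get_calibration(n))
E
```

```text
0.0 [0.16487582 0.49803602 0.24485205] [-3.14007918e+00 -2.04113586e-04  2.82179232e+00] 0.09198530208791686
{'K': array([[563.54206764,   0.        , 325.04176154],
       [  0.        , 563.54206764, 242.08046891],
       [  0.        ,   0.        ,   1.        ]]), 'k1': -0.02252933423894319, 'T': array([[-0.08895373,  0.97406607, -0.20804451,  0.36001594],
       [-0.99602872, -0.08777635,  0.01490309,  0.04668688],
       [-0.0037448 ,  0.20854399,  0.97800582,  1.06428778],
       [ 0.        ,  0.        ,  0.        ,  1.        ]])}
{'K': array([[463.88216144,   0.        , 320.26157371],
       [  0.        , 463.88216144, 238.82734889],
       [  0.        ,   0.        ,   1.        ]]), 'k1': -0.12252310617871824, 'T': array([[ 0.63087655,  0.55849645, -0.5385875 ,  0.11483377],
       [-0.77585772,  0.45973162, -0.43207828, -0.33095522],
       [ 0.00629152,  0.69045532,  0.72334768,  0.66145867],
       [ 0.        ,  0.        ,  0.        ,  1.        ]])}
```

View pics/top1.png

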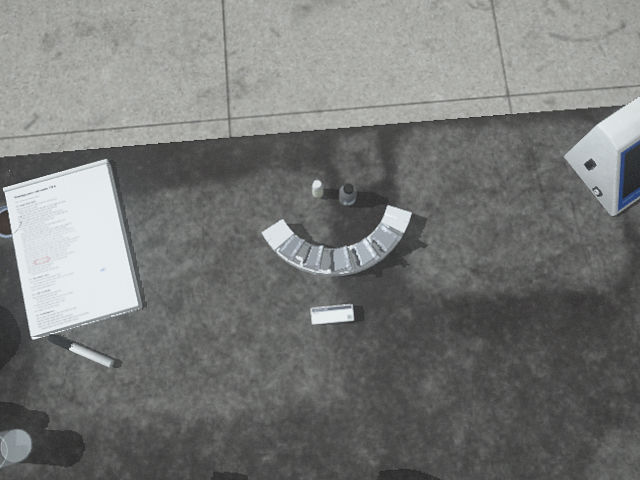

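View pics/scene1.png

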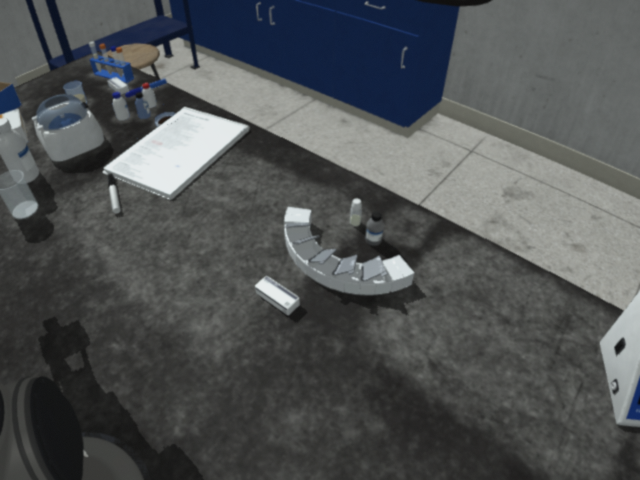

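The top view shows the holder with the start pad (lid 1, +y side) near (275,234), the end pad near (399,217), the vial at (318,188), the bottle at (347,194) and the carton at (332,314). The scene view agrees, with all five lids ajar. Next I'll measure on an enlarged crop.

```bash
cat > h.py <<'E'
import numpy as np, cv2
from cell import vision
def ray(cal,uv,T=None):
    T=cal['T'] if T is None else T
    K=cal['K'];p=(np.array(uv,float)-K[:2,2])/[K[0,0],K[1,1]]
    q=p.copy()
    for _ in range(10): q=p/(1+cal['k1']*(q@q))
    return T[:3,3],T[:3,:3]@np.array([q[0],-q[1],-1])
def onplane(cal,uv,z,T=None):
    o,d=ray(cal,uv,T);return (o+d*(z-o[2])/d[2])[:3]
E
python3 - <<'E'
from h import *
im=cv2.imread('pics/top1.png');c=im[170:340,240:440]
cv2.imwrite('pics/c1.png',cv2.resize(c,None,fx=4,fy=3.5,interpolation=cv2.INTER_CUBIC)[:600])
m=(cv2.cvtColor(c,cv2.COLOR_BGR2GRAY)>195).astype(np.uint8)
n,l,st,ce=cv2.connectedComponentsWithStats(m)
cal=vision.get_calibration('top')
for i in range(1,n):
    if st[i,4]>15:
        r=cv2.minAreaRect(np.argwhere(l==i)[:,::-1].astype(np.float32))
        print(st[i],ce[i]+[240,170],r[1:],onplane(cal,np.array(r[0])+[240,170],.034).round(4), onplane(cal,ce[i]+[240,170],.034).round(4))
for n,uv in dict(vialbase=(318,196),bottlebase=(348,204)).items(): print(n,onplane(cal,uv,0.0))
print(vision.get_calibration('wrist'))
E
```

```text
[73 11  8 11 54] [316.05555556 184.42592593] ((10.0, 7.0), 90.0) [0.6898 0.0375 0.034 ] [0.693  0.0381 0.034 ]
[141  36  30  26 494] [395.92307692 218.22064777] ((25.658994674682617, 20.806577682495117), 17.10272979736328) [ 0.6127 -0.1055  0.034 ] [ 0.613  -0.1063  0.034 ]
[ 22  50  31  30 495] [277.02828283 233.74141414] ((20.800003051757812, 25.600004196166992), 53.130104064941406) [0.6034 0.1189 0.034 ] [0.6032 0.1193 0.034 ]
[142  56   8   7  26] [384.69230769 228.92307692] ((9.192388534545898, 3.535533905029297), 45.0) [ 0.5931 -0.0833  0.034 ] [ 0.5943 -0.0829  0.034 ]
[127  62   7  10  19] [369.26315789 237.36842105] ((4.110960960388184, 9.803060531616211), 18.434946060180664) [ 0.5833 -0.053   0.034 ] [ 0.5807 -0.0523  0.034 ]
[123  69  12  18  75] [368.28 247.04] ((19.669363021850586, 4.427187919616699), 55.304840087890625) [ 0.5614 -0.0495  0.034 ] [ 0.5625 -0.0485  0.034 ]
[108  75  14  20  45] [355.53333333 252.02222222] ((21.400001525878906, 6.199999809265137), 53.13010025024414) [ 0.5518 -0.0261  0.034 ] [ 0.5552 -0.0239  0.034 ]
[78 76  5 11 24] [319.75       250.4166
[... 753 characters left out ...]
7 ] ((14.0, 41.0), 90.0) [0.4412 0.0315 0.034 ] [0.4414 0.032  0.034 ]
vialbase [0.6799071 0.0360166 0.       ]
bottlebase [ 0.65836127 -0.02111648  0.        ]
{'K': array([[344.15064638,   0.        , 319.2148918 ],
       [  0.        , 344.15064638, 242.05685254],
       [  0.        ,   0.        ,   1.        ]]), 'k1': -0.01364506524928965, 'mount': array([[-7.85904405e-04,  9.51344075e-01,  3.08129574e-01,
         8.32152374e-02],
       [ 9.99999337e-01,  4.88425506e-04,  1.04255872e-03,
        -5.90900381e-04],
       [ 8.41333715e-04,  3.08130189e-01, -9.51343828e-01,
        -1.39506713e-01],
       [ 0.00000000e+00,  0.00000000e+00,  0.00000000e+00,
         1.00000000e+00]])}
```

View pics/c1.png

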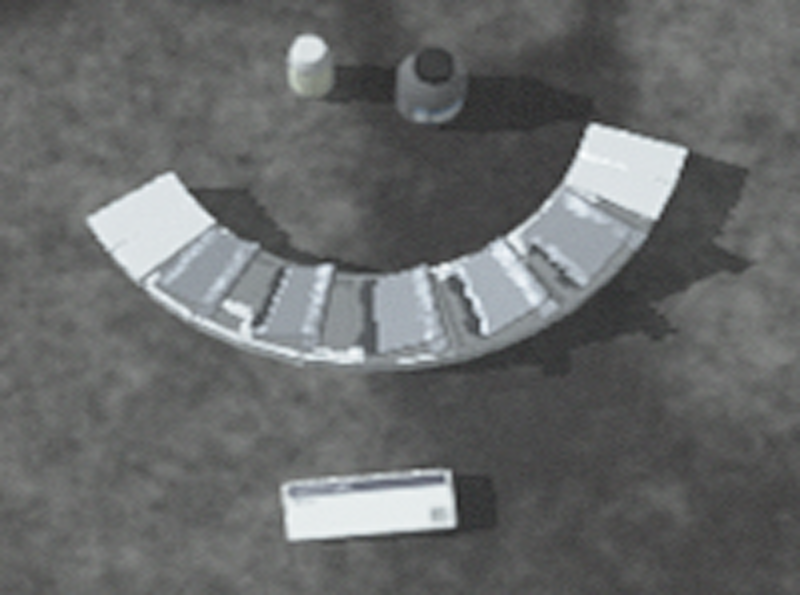

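The chord between the pads measures 225.8 mm against 225.5 mm nominal, so the fit is good. I'm moving above the start pad with the fingers shut, turned so the finger line is radial.

move_arm:
  rows:
    - [36,-31,0,-0.14,1]
    - [36,-31,0,-0.14,1]
    - [36,-31,0,-0.14,1]
    - [36,-31,0,-0.14,1]
    - [36,-31,0,-0.14,1]
    - [36,-31,0,-0.14,1]
    - [36,-31,0,-0.14,1]
    - [36,-31,0,-0.14,1]
    - [36,-31,0,-0.14,1]
    - [36,-31,0,-0.14,1]
    - [36,-31,0,-0.14,1]
    - [36,-31,0,-0.14,1]
  newtons: 10

```text
time: 1.3
tool_pos: [0.5981, 0.1248, 0.2451]
tool_rot: [-3.141, 0.0, 1.136]
contact_force: [1.4, 0.2, -0.0]
opening: 0.0021
grip_force: 0.0
```

move_arm:
  rows:
    - [6,-7,-20,-0.14,1]
    - [0,0,-20,-0.14,1]
    - [0,0,0,-0.14,1]
    - [0,0,0,-0.14,1]
    - [0,0,0,0,1]
    - [0,0,0,0,1]

```text
time: 1.9
tool_pos: [0.6029, 0.1194, 0.2053]
tool_rot: [-3.141, 0.0, 0.586]
contact_force: [0.2, -0.6, 0.7]
opening: 0.0002
grip_force: 0.0
```

```bash
cat >> h.py <<'E'
from scipy.spatial.transform import Rotation as R
from cell import monitor
def wristT(s):
    A=np.eye(4);A[:3,:3]=R.from_euler('xyz',s['tool_rot']).as_matrix();A[:3,3]=s['tool_pos']
    return A@vision.get_calibration('wrist')['mount']
E
python3 - <<'E'
from h import *
s=monitor.observe();im=vision.read_camera('wrist')[:,:,::-1].copy()
print(s['time'],s['tool_pos'],s['tool_rot'],s['opening'],s['contact_force'],s['qpos'])
T=wristT(s);np.save('T.npy',T);cal=vision.get_calibration('wrist')
cv2.imwrite('pics/w1.png',im)
m=(cv2.cvtColor(im,cv2.COLOR_BGR2GRAY)>180).astype(np.uint8)
n,l,st,ce=cv2.connectedComponentsWithStats(m)
for i in range(1,n):
    if st[i,4]>150: print(st[i],ce[i].round(),onplane(cal,ce[i],.034,T).round(4))
E
```

```text
1.9 [0.60291579 0.11942949 0.20529688] [-3.14142987e+00  4.68543576e-04  5.85629828e-01] 0.00017520703588376436 [ 0.22132158 -0.6219232   0.66044128] [ 7.09740059e-02  5.38244048e-01  1.32210950e+00 -9.27831316e-05
  1.28172708e+00  1.05616701e+00]
[   0    0   43  161 5090] [16. 69.] [0.5763 0.4008 0.034 ]
[579  62  19  25 178] [587.  75.] [0.8335 0.0044 0.034 ]
[425 186  40  30 716] [445. 200.] [0.6864 0.0358 0.034 ]
[ 280  198   68  121 3254] [317. 239.] [0.5906 0.113  0.034 ]
[325 284  46  33 684] [343. 298.] [0.5534 0.0568 0.034 ]
[ 431  294   99   44 1979] [490. 317.] [ 0.6184 -0.0818  0.034 ]
[  0 301  42  29 334] [ 14. 315.] [0.3493 0.328  0.034 ]
[ 561  301   79   94 3477] [605. 345.] [ 0.6614 -0.2082  0.034 ]
[313 380  14  17 169] [320. 387.] [0.4491 0.0157 0.034 ]
[  43  454  373   26 8664] [234. 468.] [0.2913 0.0364 0.034 ]
```

View pics/w1.png

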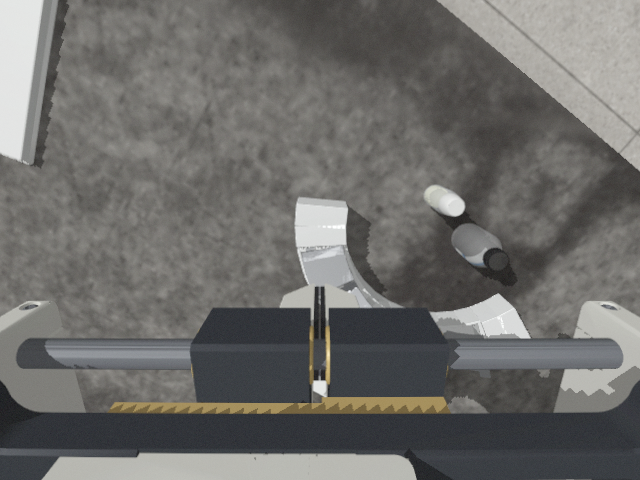

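The wrist view shows the start pad spanning about (297–347, 198–247), with lid 1 below it. The vial (445,200) and the bottle (478,245) are well clear. I'm checking the pad corners on the plane.

```bash
python3 - <<'E'
from h import *
T=np.load('T.npy');cal=vision.get_calibration('wrist')
C=np.array([.6727,.0093]);yaw=.0434
for uv in [(302,198),(347,202),(297,226),(347,226),(297,247),(347,247)]:
    p=onplane(cal,uv,.034,T)[:2];b=onplane(cal,uv,.0,T)[:2];d=C-p
    print(uv,p.round(4),np.hypot(*d).round(4),'f',round(np.arctan2(d[1],d[0])-yaw,3),'floor',np.hypot(*(C-b)).round(3))
im=cv2.imread('pics/w1.png');cv2.imwrite('pics/w1c.png',cv2.resize(im[180:300,270:400],None,fx=5,fy=5,interpolation=cv2.INTER_CUBIC))
# predicted corner pixels f=-1.204,-0.896 z=.034, r 106/154
cal2=vision.get_calibration('wrist')
for z in(.034,0):
  for f in(-1.204,-.896):
    for r in(.106,.154):
      a=yaw+f;P=np.array([*(C-r*np.array([np.cos(a),np.sin(a)])),z,1]);q=np.linalg.inv(T)@P
      x=np.array([q[0],-q[1]])/-q[2];x*=1+cal['k1']*(x@x);print(z,f,r,(cal['K'][:2,:2]@x+cal['K'][:2,2]).round(1))
E
```

```text
(302, 198) [0.6158 0.1456] 0.1477 f -1.219 floor 0.148
(347, 202) [0.6354 0.1093] 0.1067 f -1.257 floor 0.103
(297, 226) [0.591  0.1352] 0.1501 f -1.038 floor 0.153
(347, 226) [0.6168 0.0962] 0.1034 f -1.042 floor 0.101
(297, 247) [0.5734 0.1241] 0.1518 f -0.901 floor 0.156
(347, 247) [0.5998 0.0843] 0.1046 f -0.843 floor 0.105
0.034 -1.204 0.106 [346.3 208.1]
0.034 -1.204 0.154 [294.8 199.1]
0.034 -0.896 0.106 [344.8 241.7]
0.034 -0.896 0.154 [294.8 248.1]
0 -1.204 0.106 [343.8 200.9]
0 -1.204 0.154 [297.  192.7]
0 -0.896 0.106 [342.5 231.7]
0 -0.896 0.154 [297.  237.5]
```

View pics/w1c.png

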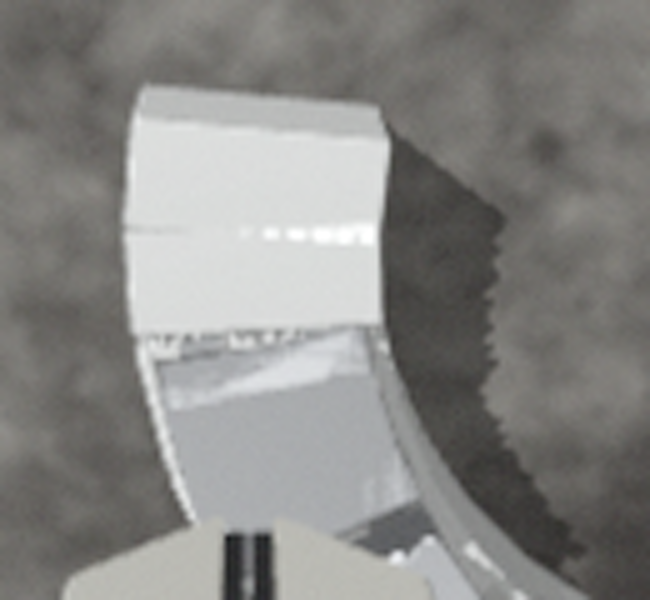

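The corners match the holder model within about 2 mm. I'm coming down on the start pad.

move_arm:
  rows:
    - [0,-1,-40,-0.02,1]
    - [0,0,-40,0,1]
    - [0,0,-35,0,1]
    - [0,0,-18,0,1]
    - [0,0,-10,0,1]
    - [0,0,-5,0,1]
    - [0,0,-1.5,0,1]
    - [0,0,0,0,1]
    - [0,0,0,0,1]

```text
time: 2.85
tool_pos: [0.6037, 0.1185, 0.0572]
tool_rot: [3.14, -0.002, 0.562]
contact_force: [0.2, -0.2, 1.0]
opening: 0.0002
grip_force: 0.0
```

```bash
python3 - <<'E'
import numpy as np
f=np.linspace(-1.05,1.05,57);a=f+.0434
P=np.c_[672.7-130*np.cos(a),8.3-130*np.sin(a)]
print(P[0],P[-1]);r=np.diff(np.round(P*2)/2,axis=0)
print([[float(x),float(y),0,.0375,1] for x,y in r]);print(P[12::12].round(1))
E
```

```text
[603.18420691 118.15242151] [ 612.96913816 -107.16525081]
[[-4.0, -2.5, 0, 0.0375, 1], [-4.0, -3.0, 0, 0.0375, 1], [-3.5, -3.0, 0, 0.0375, 1], [-4.0, -3.0, 0, 0.0375, 1], [-3.5, -3.0, 0, 0.0375, 1], [-3.5, -3.5, 0, 0.0375, 1], [-3.5, -3.5, 0, 0.0375, 1], [-3.0, -4.0, 0, 0.0375, 1], [-3.5, -3.5, 0, 0.0375, 1], [-2.5, -4.0, 0, 0.0375, 1], [-3.0, -4.0, 0, 0.0375, 1], [-2.5, -4.0, 0, 0.0375, 1], [-2.5, -4.0, 0, 0.0375, 1], [-2.5, -4.5, 0, 0.0375, 1], [-2.0, -4.5, 0, 0.0375, 1], [-2.0, -4.5, 0, 0.0375, 1], [-2.0, -4.5, 0, 0.0375, 1], [-1.5, -4.5, 0, 0.0375, 1], [-1.5, -4.5, 0, 0.0375, 1], [-1.5, -4.5, 0, 0.0375, 1], [-1.0, -5.0, 0, 0.0375, 1], [-1.0, -4.5, 0, 0.0375, 1], [-1.0, -5.0, 0, 0.0375, 1], [-0.5, -5.0, 0, 0.0375, 1], [-0.5, -4.5, 0, 0.0375, 1], [0.0, -5.0, 0, 0.0375, 1], [-0.5, -5.0, 0, 0.0375, 1], [0.5, -5.0, 0, 0.0375, 1], [0.0, -4.5, 0, 0.0375, 1], [0.5, -5.0, 0, 0.0375, 1], [1.0, -5.0, 0, 0.0375, 1], [0.5, -4.5, 0, 0.0375, 1], [1.0, -5.0, 0, 0.0375, 1], [1.5, -4.5, 0, 0.0375, 1], [1.0, -5.0, 0, 0.0375, 1], [2.0, -4.5, 0, 0.0375, 1], [1.5, -4.5, 0, 0.0375, 1], [2.0, -4.5, 0, 0.0375, 1], [2.0, -4.5, 0, 0.0375, 1], [2.0, -4.5, 0, 0.0375, 1], [2.5, -4.0, 0, 0.0375, 1], [2.5, -4.0, 0, 0.0375, 1], [3.0, -4.0, 0, 0.0375, 1], [2.5, -4.0, 0, 0.0375, 1], [3.0, -4.0, 0, 0.0375, 1], [3.5, -4.0, 0, 0.0375, 1], [3.0, -3.5, 0, 0.0375, 1], [3.5, -3.5, 0, 0.0375, 1], [3.5, -3.0, 0, 0.0375, 1], [3.5, -3.5, 0, 0.0375, 1], [4.0, -3.0, 0, 0.0375, 1], [4.0, -3.0, 0, 0.0375, 1], [4.0, -2.5, 0, 0.0375, 1], [4.0, -3.0, 0, 0.0375, 1], [4.0, -2.5, 0, 0.0375, 1], [4.5, -2.0, 0, 0.0375, 1]]
[[562.3  77. ]
 [543.4  22.1]
 [550.3 -35.5]
 [581.5 -84.4]]
```

move_arm:
  rows:
    - [0,0,0,0,1]
    - [0,0,0,0,1]

```text
time: 3.05
tool_pos: [0.6033, 0.1184, 0.0566]
tool_rot: [3.141, -0.001, 0.562]
contact_force: [0.2, -0.7, 0.1]
opening: 0.0004
grip_force: 0.0
```

move_arm:
  rows:
    - [0,0,-1,0,1]
    - [0,0,0,0,1]
    - [0,0,0,0,1]

```text
time: 3.35
tool_pos: [0.603, 0.1184, 0.055]
tool_rot: [-3.142, 0.0, 0.562]
contact_force: [-0.7, 0.4, -0.3]
opening: 0.0004
grip_force: 0.0
```

The tips are free, 2 mm above the pad. I'm starting the pass with a few rows to see the force on lid 1.

move_arm:
  rows:
    - [-4,-2.5,0,0.0375,1]
    - [-4,-3,0,0.0375,1]
    - [-3.5,-3,0,0.0375,1]

```text
time: 3.65
tool_pos: [0.5914, 0.1099, 0.055]
tool_rot: [3.142, 0.0, 0.676]
contact_force: [1.1, 1.3, 1.0]
opening: 0.0007
grip_force: 0.7
```

move_arm:
  rows:
    - [-4,-3,0,0.0375,1]
    - [-3.5,-3,0,0.0375,1]

```text
time: 3.85
tool_pos: [0.5841, 0.1039, 0.0552]
tool_rot: [3.141, -0.0, 0.751]
contact_force: [-0.2, -0.0, 0.7]
opening: 0.0005
grip_force: 0.2
```

move_arm:
  rows:
    - [-3.5,-3.5,0,0.0375,1]
    - [-3.5,-3.5,0,0.0375,1]

```text
time: 4.05
tool_pos: [0.577, 0.0968, 0.0551]
tool_rot: [3.141, -0.0, 0.826]
contact_force: [0.9, -0.3, 0.3]
opening: 0.0006
grip_force: 0.1
```

Forces stay near 1 N. I'm continuing.

move_arm:
  rows:
    - [-3,-4,0,0.0375,1]
    - [-3.5,-3.5,0,0.0375,1]
    - [-2.5,-4,0,0.0375,1]
    - [-3,-4,0,0.0375,1]
    - [-2.5,-4,0,0.0375,1]

```text
time: 4.55
tool_pos: [0.5625, 0.0773, 0.0551]
tool_rot: [3.141, -0.0, 1.013]
contact_force: [0.1, -0.2, 0.6]
opening: 0.0004
grip_force: 0.1
```

move_arm:
  rows:
    - [-2.5,-4,0,0.0375,1]
    - [-2.5,-4.5,0,0.0375,1]
    - [-2,-4.5,0,0.0375,1]

```text
time: 4.85
tool_pos: [0.5555, 0.0643, 0.0551]
tool_rot: [3.141, -0.0, 1.126]
contact_force: [-0.2, 0.7, -0.2]
opening: 0.0005
grip_force: 0.2
```

```bash
python3 - <<'E'
from h import *
a=vision.read_camera('scene')[:,:,::-1][180:320,240:440];b=vision.read_camera('top')[:,:,::-1][170:310,240:440]
cv2.imwrite('pics/m1.png',cv2.resize(np.hstack([a,b]),(800,280),interpolation=cv2.INTER_CUBIC))
E
```

```text
(no output)
```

View pics/m1.png

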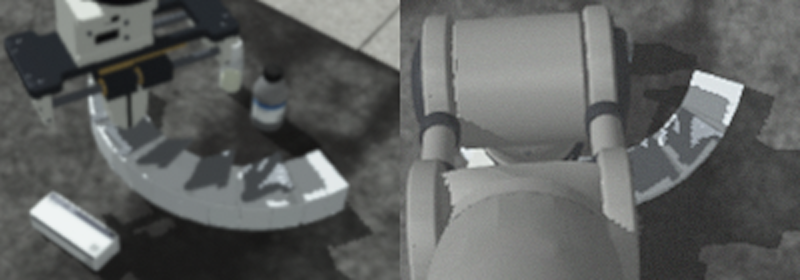

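The holder is still in place, lid 1 is under the fingers and shut, and the gripper body hangs above the vial level. I'm carrying on.

move_arm:
  rows:
    - [-2,-4.5,0,0.0375,1]
    - [-2,-4.5,0,0.0375,1]
    - [-1.5,-4.5,0,0.0375,1]
    - [-1.5,-4.5,0,0.0375,1]
    - [-1.5,-4.5,0,0.0375,1]
    - [-1,-5,0,0.0375,1]

```text
time: 5.55
tool_pos: [0.5461, 0.037, 0.055]
tool_rot: [3.141, -0.0, 1.35]
contact_force: [0.1, 0.6, 0.1]
opening: 0.0006
grip_force: 0.1
```

move_arm:
  rows:
    - [-1,-4.5,0,0.0375,1]
    - [-1,-5,0,0.0375,1]
    - [-0.5,-5,0,0.0375,1]
    - [-0.5,-4.5,0,0.0375,1]
    - [0,-5,0,0.0375,1]
    - [-0.5,-5,0,0.0375,1]
    - [0.5,-5,0,0.0375,1]

```text
time: 6.25
tool_pos: [0.5431, 0.0029, 0.0551]
tool_rot: [3.141, -0.0, 1.612]
contact_force: [0.8, -0.7, 0.4]
opening: 0.0002
grip_force: 0.1
```

move_arm:
  rows:
    - [0,-4.5,0,0.0375,1]
    - [0.5,-5,0,0.0375,1]
    - [1,-5,0,0.0375,1]
    - [0.5,-4.5,0,0.0375,1]
    - [1,-5,0,0.0375,1]
    - [1.5,-4.5,0,0.0375,1]
    - [1,-5,0,0.0375,1]

```text
time: 6.95
tool_pos: [0.5488, -0.0305, 0.0551]
tool_rot: [3.141, -0.0, 1.875]
contact_force: [-0.4, 1.0, 1.2]
opening: 0.0008
grip_force: 0.1
```

```bash
python3 - <<'E'
from h import *
a=vision.read_camera('scene')[:,:,::-1][180:320,240:440];b=vision.read_camera('top')[:,:,::-1][170:310,240:440]
cv2.imwrite('pics/m2.png',cv2.resize(np.hstack([a,b]),(800,280),interpolation=cv2.INTER_CUBIC))
E
```

```text
(no output)
```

View pics/m2.png

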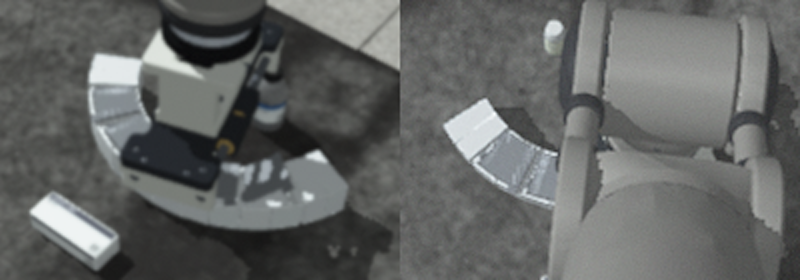

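Lids 1 and 2 lie flat and the holder hasn't moved. I'm on to lids 4 and 5 and the end pad.

move_arm:
  rows:
    - [2,-4.5,0,0.0375,1]
    - [1.5,-4.5,0,0.0375,1]
    - [2,-4.5,0,0.0375,1]
    - [2,-4.5,0,0.0375,1]
    - [2,-4.5,0,0.0375,1]
    - [2.5,-4,0,0.0375,1]
    - [2.5,-4,0,0.0375,1]

```text
time: 7.75
tool_pos: [0.563, -0.0607, 0.055]
tool_rot: [-3.142, -0.001, 2.137]
contact_force: [-0.7, 0.4, 0.6]
opening: 0.0007
grip_force: 0.4
```

move_arm:
  rows:
    - [3,-4,0,0.0375,1]
    - [2.5,-4,0,0.0375,1]
    - [3,-4,0,0.0375,1]
    - [3.5,-4,0,0.0375,1]
    - [3,-3.5,0,0.0375,1]
    - [3.5,-3.5,0,0.0375,1]
    - [3.5,-3,0,0.0375,1]

```text
time: 8.45
tool_pos: [0.5852, -0.0869, 0.055]
tool_rot: [3.141, -0.0, 2.399]
contact_force: [-0.6, 0.8, -0.2]
opening: 0.0003
grip_force: 0.1
```

move_arm:
  rows:
    - [3.5,-3.5,0,0.0375,1]
    - [4,-3,0,0.0375,1]
    - [4,-3,0,0.0375,1]
    - [4,-2.5,0,0.0375,1]
    - [4,-3,0,0.0375,1]
    - [4,-2.5,0,0.0375,1]
    - [4.5,-2,0,0.0375,1]
    - [0,0,0,0,1]
    - [0,0,0,0,1]

```text
time: 9.35
tool_pos: [0.6129, -0.1063, 0.0549]
tool_rot: [3.142, -0.0, 2.66]
contact_force: [0.4, 0.1, -0.4]
opening: 0.0007
grip_force: 0.0
```

I'm at the end pad. Now I'll lift straight up and retreat clear of the view.

move_arm:
  rows:
    - [0,0,10,0,1]
    - [0,0,20,0,1]
    - [0,0,40,0,1]
    - [0,0,40,0,1]
    - [0,0,40,0,1]
    - [0,0,40,0,1]
    - [-10,-40,0,0,1]
    - [-10,-40,0,0,1]
    - [-10,-40,0,0,1]
    - [-20,-40,0,0,1]
    - [-20,-40,0,0,1]
    - [-20,-40,0,0,1]

```text
time: 10.55
tool_pos: [0.522, -0.3477, 0.246]
tool_rot: [3.142, 0.001, 2.661]
contact_force: [0.6, -0.9, 0.5]
opening: 0.0006
grip_force: 0.0
```

move_arm:
  rows:
    - [-20,-30,0,0,1]
    - [-20,-20,0,0,1]
    - [0,0,0,0,1]
    - [0,0,0,0,1]

```text
time: 10.95
tool_pos: [0.4827, -0.3966, 0.2457]
tool_rot: [3.141, 0.001, 2.66]
contact_force: [-0.2, 0.7, -0.2]
opening: 0.0004
grip_force: 0.0
```

```bash
python3 - <<'E'
from h import *
print(monitor.observe()['tool_pos'])
t=vision.read_camera('top')[:,:,::-1];a=vision.read_camera('scene')[:,:,::-1][180:320,240:440];b=t[170:340,240:440]
cv2.imwrite('pics/m3.png',np.vstack([cv2.resize(a,(800,280*1),interpolation=cv2.INTER_CUBIC),cv2.resize(b,(800,320),interpolation=cv2.INTER_CUBIC)]))
E
```

```text
[ 0.48274405 -0.39662257  0.24569275]
```

View pics/m3.png

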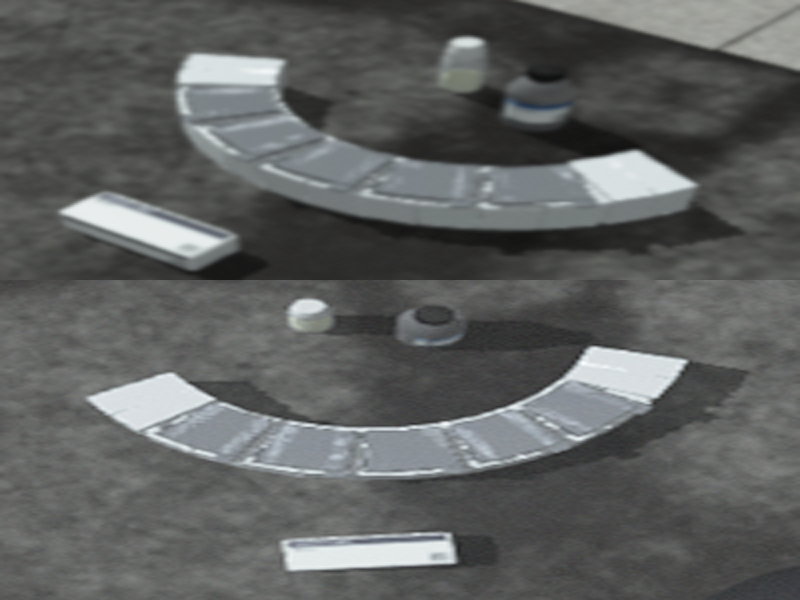

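All five lids are flat. The holder, vial, bottle and carton are where they were, and the arm is clear.

```bash
python3 -c "
from cell import workorder
print(workorder.hand_in())"
```

```text
the job is handed in; nothing more can be done
None
```

I pressed all five lids flat in one unbroken pass from the start pad to the end pad; force readings stayed near 1 N, the holder and bystanders look unmoved in the final pictures, the arm is clear, and the job is handed in (no verdict was returned).

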